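# Set the code wheels of the medicine lock box and draw its bolt

### The arm

A 7-joint arm with a two-finger parallel gripper is mounted at the origin on the work surface. World frame = base frame: x ahead of the robot, y to its left, z up, the work surface at z = 0. Lengths are in mm, angles in rad, forces in N, time in s.
With the tool pointing down it reaches from about 400 to 875 mm from the base axis. Payload 4.4 kg.
Tool frame: the origin (TCP) lies midway between the tips of the shut fingers; the grasp point (between the pads) lies 19 mm behind it; z points along the fingers, y is the line along which they close (so a half turn about z gives the same grasp; the last joint's range is limited). The gripper opens to 85 mm and grips with 20 to 120 N. Pads are 22 mm wide; open, the fingers measure 114 mm over their backs; the gripper's body (76 mm by 85 mm) begins 54 mm behind the grasp point. The pads swing forward as they close: fully open they stand 13 mm farther back than shut.
Start: joints at [1.245, 0.628, 0.038, 1.517, -0.027, 0.996, -0.02], TCP at [167.004, -628.194, 231.313] pointing down, gripper open.
Joint ranges: [-3.06, 3.06], [-0.37, 2.12], [-1.25, 1.32], [0.18, 2.47], [-1.1, 4.24], [0.23, 1.98], [-2.94, 2.94]. Speed limits (rad/s): [2.57, 2.57, 3.14, 3.14, 3.14, 3.14, 3.14].

### API

Orientations are given as [roll, pitch, yaw] about the fixed x, y, z axes, in that order (R = Rz(yaw) Ry(pitch) Rx(roll)).
In Python, from cell import read_state, get_image, finish_job gives the robot as it stands.
- The arm moves only by the tool send_rows, never from a script. Its argument "series" is a list of rows, each an object of numbers: "ax", "ay", "az": the turn, a rotation vector about the tool's x, y, z in rad; "dx", "dy", "dz": the shift along the tool's x, y, z in cm; "hand": the closure, from 0 (fully open) to 1 (shut). In form: [{"ax": .., "ay": .., "az": .., "dx": .., "dy": .., "dz": .., "hand": ..}, ...]. A call has 1 to 10 rows; each row is the pose to reach, as a shift and turn from the pose commanded when the call began, along the tool's axes at that moment; what a row does not reach only later rows make up. A row lasts 1/10 s, in which the tool goes at most 50 mm and 8.59 degrees, less where a joint would pass 70% of its speed; a pose out of reach is approached as far as the arm can. A call with a gripper value outside its range is refused whole. The fingers move at their own pace and stop on an object; the grip force is fixed at half the most. Time passes only in rows, so rows that repeat a pose let the fingers close. It gives the time, the measured TCP pose, the force, the opening and the grip force at its end, in the units of the state.
- read_state(): the state, without advancing time (a new reading comes with each control period).
- get_image(name): name is "scene" or "top"; returns a dict with "pixels" (384x512x3 uint8, red, green, blue), "mtx" (3x3 intrinsics, pixels), "R" (3x3) and "t" (3): a world point X has camera coordinates R X + t. Camera axes: x right, y down, z forward; pixel columns grow to the right and rows downward; lengths in mm; the calibration is good to about 2 mm. A picture is of the moment at which its call begins. There is no depth.
- finish_job(): hands the job in; it is judged then, once.
The state is a dict: "clock": time; "qpos": joint angles; "qd": joint speeds; "tau": joint torques, N m; "eef_pos": TCP position; "tool_rot": TCP orientation; "force": force on the tool from outside, world axes, zero at the start; "torque": the same for the moment, N m; "width": finger opening in mm; "gripper_force": force on a finger pad.
Only numpy, scipy, OpenCV 4.12 (cv2) and the standard library are available. Lean on these libraries where they do the work, as an engineer would, in place of code of your own. Each camera call takes 0.05 s, during which the arm holds its last target. There are 200 camera calls.

### The job

Unlock the white medicine box on the kitchen worktop: set its three thumbwheels to the code 1-4-2, read from left to right as seen from the robot (one dot red, four dots blue, two dots yellow on top), each clicked home, and only then slide the red bolt fully to the left and leave it there. Work gently, never with more than about 25 N, and leave the bottle, jar and mug where they are.

Things in the scene. Friction and masses are not known exactly. Their poses are not given: they have to be found in the camera images.
- lockbox: white plastic box fixed to the worktop, 170 mm (x) by 210 mm (y) by 100 mm high; origin at the centre of its underside, z up, x pointing away from the robot (turned by its yaw), y to the left. On its flat top: the row of three thumbwheels, and nearer the robot the red bolt
- wheel_left (a joint): left thumbwheel as seen from the robot, 18 mm wide, centred at x = +30, y = +45 mm in the box frame. Rad: n x 1.047 with face n up (whole turns may be added, no end stops); grows when its top is pushed towards the box's +x. Six faces, 60 degrees apart, of one colour and number of dots each: 0 white, 1 red, 2 yellow, 3 green, 4 blue, 5 black; the one straight up is set
- wheel_middle (a joint): middle thumbwheel as seen from the robot, 18 mm wide, centred at x = +30, y = 0 mm in the box frame. Rad: n x 1.047 with face n up (whole turns may be added, no end stops); grows when its top is pushed towards the box's +x. The axles are level, along the box's y; each lies 3 to 16 mm below the box's top face, not measured: feel for it
- wheel_right (a joint): right thumbwheel as seen from the robot, 18 mm wide, centred at x = +30, y = -45 mm in the box frame. Rad: n x 1.047 with face n up (whole turns may be added, no end stops); grows when its top is pushed towards the box's +x. Sprung detent: 4 to 7 N on a ridge starts it; once that ridge has passed the top it snaps to the next face. A wheel may start half-way, a ridge on top
- box_top (a point): centre of the box's top face. Wheel shape: six grey ridges between the faces (bars along the axle, radius 3 mm, centred 25 mm from it) round a drum of radius 17 mm. With a face up, the two upper ridges lie 30 degrees either side of the top: 12.5 mm before and behind the axle, their tops 24.6 mm above it. A finger lowered beside one pushes it over the top
- bolt (a joint): travel of the bolt in m: 0 locked, 0.030 fully open against its end stop; it slides along the box's +y (to the left) with about 3 N of friction and stays where it is left
- bolt_tab (a point): centre of the upright red tab of the bolt, 16 mm (x) by 12 mm (y) by 22 mm high, standing on the box's top face at x = -55 mm; this point is 13 mm above the top face, and at y = -15 mm in the box frame when locked
- oil_bottle_mid (a point): standing green bottle, 56 mm across, 170 mm high, loose; point half-way up its axis. Leave alone
- spice_jar_mid (a point): standing amber jar, 52 mm across, 90 mm high, loose; point half-way up. Leave alone
- mug_mid (a point): standing white mug, 76 mm across plus its handle, 90 mm high, loose; point half-way up. Leave alone

How it is judged:
By the outcome, as a careful person would: the job done as asked, in the order asked, and still so for the second after the job is handed in, with the robot touching nothing.
It also fails if it takes over 72 s, if anything falls off the work surface, if the arm or the gripper's body presses on something with over 40 N, if the wrist force passes 120 N, or if a joint passes its speed limit or range.

## Working session

There is one attempt and no reset: what is moved stays moved. The work goes in short steps, Python scripts to look and compute and a tool call to move; the robot and the scene stay as the last step left them, time stands still between calls to the robot, and variables do not carry over. Pictures are saved under pics/ and viewed, at most 10 in all, crops included, and the job is handed in when it is done.

Besides the shell and the picture viewer there is one more tool, called after ">>>" as name([rows], argument=value, ...), one row to a line, values as JSON. send_rows: Moves the arm, as the interface text tells. Its arguments: {"type":"object","properties":{"series":{"type":"array","items":{"type":"object","properties":{"ax":{"type":"number"},"ay":{"type":"number"},"az":{"type":"number"},"dx":{"type":"number"},"dy":{"type":"number"},"dz":{"type":"number"},"hand":{"type":"number"}}}}},"required":["series"]}

```bash
mkdir -p pics; python3 - <<'E'
from cell import *
import cv2,numpy as np
s=read_state();print({k:np.round(v,3).tolist() for k,v in s.items()})
ims=[]
for n in("scene","top"):
    d=get_image(n);np.savez(f"{n}0.npz",**d);print(n,np.round(d["mtx"],1).tolist(),np.round(d["R"],3).tolist(),np.round(d["t"],1).tolist())
    cv2.imwrite(f"pics/{n}0.png",cv2.resize(d["pixels"][:,:,::-1],(768,576),interpolation=cv2.INTER_CUBIC))
E
```

```text
{'clock': 0.0, 'qpos': [1.245, 0.629, 0.038, 1.518, -0.027, 0.996, -0.02], 'qd': [0.0, -0.001, 0.0, 0.001, -0.001, -0.0, 0.001], 'tau': [0.001, -56.341, 1.226, -19.344, 0.011, 0.011, 0.0], 'eef_pos': [166.833, -627.577, 230.412], 'tool_rot': [-3.14, 0.0, 0.26], 'force': [-0.222, -0.254, 0.091], 'torque': [-0.013, 0.049, 0.006], 'gripper_force': 0.0, 'width': 85.131}
scene [[382.1, 0.0, 255.8], [0.0, 382.1, 195.1], [0.0, 0.0, 1.0]] [[-0.275, 0.962, 0.009], [0.529, 0.158, -0.834], [-0.803, -0.224, -0.552]] [129.3, -249.6, 1290.0]
top [[370.7, 0.0, 249.6], [0.0, 370.7, 187.9], [0.0, 0.0, 1.0]] [[0.001, -1.0, 0.01], [-0.99, -0.002, -0.143], [0.143, -0.009, -0.99]] [54.3, 623.3, 728.2]
```

View pics/scene0.png

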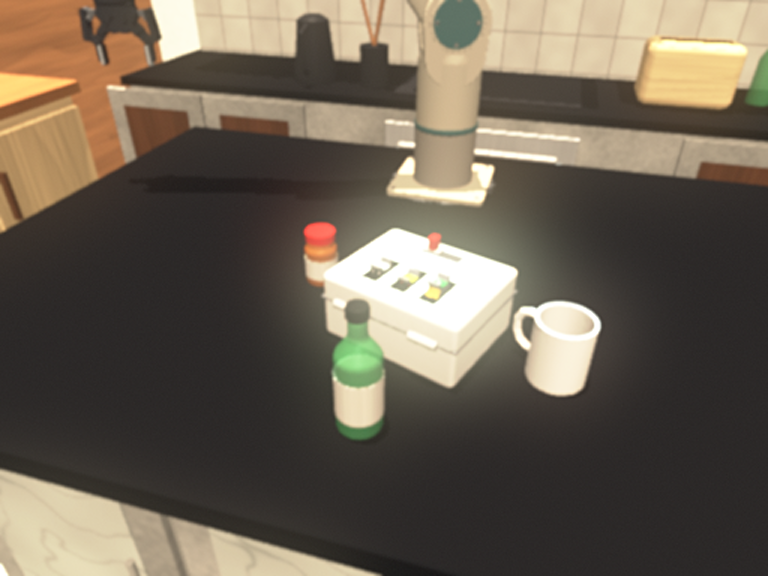

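View pics/top0.png

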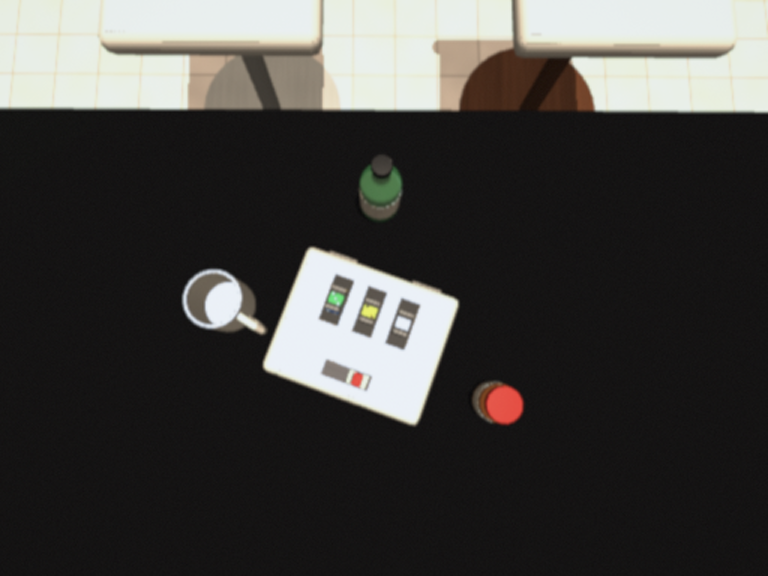

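The scene view shows the white box with the bottle beyond it, the mug to the robot's left and the jar to the right. In the top view the box spans (265,245)–(458,425), with the wheels at (336,298) green, (370,311) yellow and (403,324) white, and the red tab at (358,380).

```bash
cat > h.py <<'E'
import numpy as np,cv2
from scipy.spatial.transform import Rotation as Ro
def ray(d,uv,z):
    uv=np.atleast_2d(uv).astype(float);R,t,K=d["R"],d["t"],d["mtx"]
    c=-R.T@t; v=(R.T@np.linalg.inv(K)@np.c_[uv,np.ones(len(uv))].T).T
    return c+v*((z-c[2])/v[:,2])[:,None]
def proj(d,X):
    p=(d["mtx"]@(d["R"]@np.atleast_2d(X).T+d["t"][:,None])).T
    return p[:,:2]/p[:,2:]
def red(p): # mask of bolt red
    h=cv2.cvtColor(p,cv2.COLOR_RGB2HSV);return (((h[...,0]<8)|(h[...,0]>172))&(h[...,1]>140)&(h[...,2]>90)).astype(np.uint8)
def comps(m,mn=8):
    n,_,st,c=cv2.connectedComponentsWithStats(m);return [(c[i],st[i]) for i in range(1,n) if st[i,4]>=mn]
E
python3 - <<'E'
from h import *
d=np.load("top0.npz");p=d["pixels"]
m=(p.min(2)>170).astype(np.uint8); m[:80]=0
cs,_=cv2.findContours(m,cv2.RETR_EXTERNAL,cv2.CHAIN_APPROX_NONE)
c=max(cs,key=cv2.contourArea)[:,0]
P=ray(d,c,100)[:,:2].astype(np.float32)
r=cv2.minAreaRect(P);print(r,cv2.boxPoints(r).round(1).tolist())
b=cv2.boxPoints(r); 
ctr=np.array(r[0]); 
# yaw: long side is y
e=b[1]-b[0];f=b[2]-b[1];L=e if np.linalg.norm(e)>np.linalg.norm(f) else f
L=L*np.sign(L[1]);yaw=np.arctan2(-L[0],L[1]);print("yaw",yaw)
Rz=np.array([[np.cos(yaw),-np.sin(yaw)],[np.sin(yaw),np.cos(yaw)]])
for cc,st in comps(red(p)):
    X=ray(d,cc,124)[0];print("red",cc.round(1),st[4],X.round(1),"boxframe",(Rz.T@(X[:2]-ctr)).round(1))
g=p[165:245,205:285];cv2.imwrite("pics/wh0.png",cv2.resize(g[:,:,::-1],(600,600),interpolation=cv2.INTER_CUBIC))
dark=(p[165:245,205:285].max(2)<150).astype(np.uint8)
for k,y in(("L",45),("M",0),("R",-45)):
    X=np.r_[ctr+Rz@[30,y],110];print(k,X.round(1),proj(d,X).round(1))
d2=np.load("scene0.npz");q=d2["pixels"]
for cc,st in comps(red(q)): print("scene red",cc.round(1),st[4],(Rz.T@(ray(d2,cc,113)[0][:2]-ctr)).round(1))
X=np.r_[ctr+Rz@[30,0],110];u=proj(d2,X)[0].astype(int);print(u)
g=q[u[1]-28:u[1]+28,u[0]-38:u[0]+38];cv2.imwrite("pics/wh0s.png",cv2.resize(g[:,:,::-1],None,fx=10,fy=10,interpolation=cv2.INTER_CUBIC))
E
```

```text
((549.3905639648438, 72.69760131835938), (205.5253143310547, 167.00421142578125), 70.04786682128906) [[435.79998779296875, 4.599999904632568], [592.7999877929688, -52.400001525878906], [662.9000244140625, 140.8000030517578], [506.0, 197.8000030517578]]
yaw -0.34823027
red [237.5 252.6] 39 [492.7  77.8 124. ] boxframe [-55.  -14.6]
red [335.7 269.4] 541 [ 462.7 -100.4  124. ] boxframe [ -22.4 -192.3]
L [592.9 104.8 110. ] [[223.8 198.7]]
M [577.6  62.5 110. ] [[246.  206.8]]
R [562.2  20.2 110. ] [[268.4 215. ]]
scene red [212.6 155.4] 288 [  19.4 -163.6]
[271 181]
```

View pics/wh0.png

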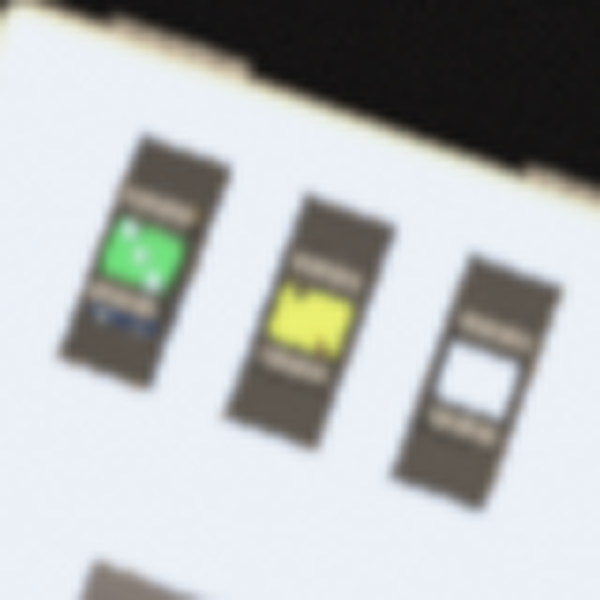

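View pics/wh0s.png

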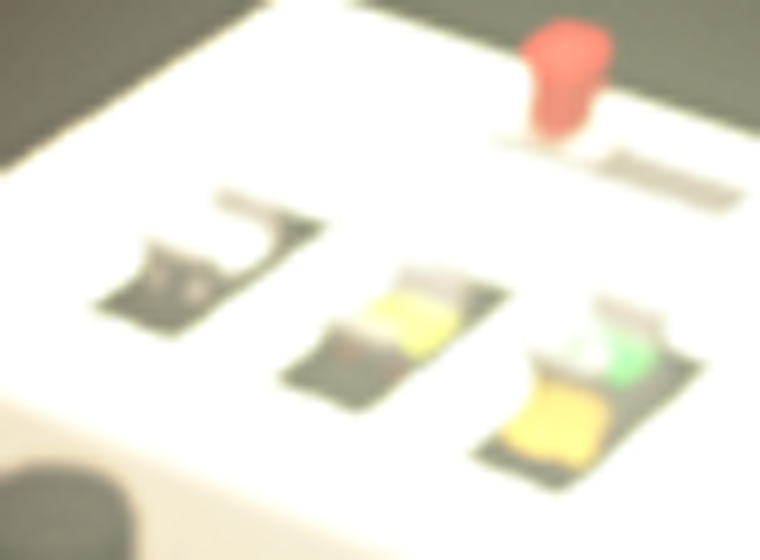

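The crops show every wheel centred on a face: left green (3), middle yellow (2), right white (0). Left therefore needs −2 clicks, middle +2 and right +2. The bolt tab comes out at (−55,−14.6) in the box frame, as specified.

```bash
cat >> h.py <<'E'
YAW=-0.348;CT=np.array([549.4,72.7])
RB=Ro.from_euler('z',YAW)
def w(bx,by,z): return np.r_[CT,0]+RB.apply([bx,by,z])
def box(p): return RB.inv().apply(np.array(p)-np.r_[CT,0])
RT=RB*Ro.from_euler('x',np.pi)
def delta(s,b):
    R=Ro.from_euler('xyz',s["tool_rot"]); d=R.inv().apply(w(*b)-s["eef_pos"])/10
    return d.round(2),(R.inv()*RT).as_rotvec().round(3)
E
python3 - <<'E'
from h import *
from cell import *
s=read_state();print(delta(s,(30,0,190)),w(30,0,190))
E
```

```text
(array([ 57.43, -56.13,   4.14]), array([-0.002,  0.001,  0.608])) [577.60169888  62.46944868 190.        ]
```

>>> send_rows([
  {"dx": 57.4, "dy": -56.1, "dz": 0, "az": 0.608, "hand": 1},
  {"dx": 57.4, "dy": -56.1, "dz": 0, "az": 0.608, "hand": 1},
  {"dx": 57.4, "dy": -56.1, "dz": 0, "az": 0.608, "hand": 1},
  {"dx": 57.4, "dy": -56.1, "dz": 0, "az": 0.608, "hand": 1},
  {"dx": 57.4, "dy": -56.1, "dz": 0, "az": 0.608, "hand": 1},
  {"dx": 57.4, "dy": -56.1, "dz": 0, "az": 0.608, "hand": 1},
  {"dx": 57.4, "dy": -56.1, "dz": 0, "az": 0.608, "hand": 1},
  {"dx": 57.4, "dy": -56.1, "dz": 0, "az": 0.608, "hand": 1},
  {"dx": 57.4, "dy": -56.1, "dz": 0, "az": 0.608, "hand": 1},
  {"dx": 57.4, "dy": -56.1, "dz": 0, "az": 0.608, "hand": 1},
])

```text
invalid input at $.series[0]: expected keys ax, ay, az, dx, dy, dz, hand
```

```bash
python3 - <<'E'
from h import *
from cell import *
s=read_state();print(s["clock"],s["eef_pos"],s["tool_rot"],delta(s,(30,0,200)),s["qpos"],s["width"],s["force"])
E
```

```text
0.1 [ 166.85049666 -627.63200659  230.46748478] [-3.13983841e+00  1.50694311e-05  2.59808030e-01] (array([ 57.43, -56.14,   3.14]), array([-0.002,  0.001,  0.608])) [ 1.24521352  0.62927721  0.03844491  1.51826267 -0.02700491  0.99632497
 -0.01997211] 85.22770517434017 [-0.26654007 -0.31233261 -0.33099015]
```

>>> send_rows([
  {"dx": 57.4, "dy": -56.1, "dz": 0, "ax": 0, "ay": 0, "az": 0.608, "hand": 1},
  {"dx": 57.4, "dy": -56.1, "dz": 0, "ax": 0, "ay": 0, "az": 0.608, "hand": 1},
  {"dx": 57.4, "dy": -56.1, "dz": 0, "ax": 0, "ay": 0, "az": 0.608, "hand": 1},
  {"dx": 57.4, "dy": -56.1, "dz": 0, "ax": 0, "ay": 0, "az": 0.608, "hand": 1},
  {"dx": 57.4, "dy": -56.1, "dz": 0, "ax": 0, "ay": 0, "az": 0.608, "hand": 1},
  {"dx": 57.4, "dy": -56.1, "dz": 0, "ax": 0, "ay": 0, "az": 0.608, "hand": 1},
  {"dx": 57.4, "dy": -56.1, "dz": 0, "ax": 0, "ay": 0, "az": 0.608, "hand": 1},
  {"dx": 57.4, "dy": -56.1, "dz": 0, "ax": 0, "ay": 0, "az": 0.608, "hand": 1},
  {"dx": 57.4, "dy": -56.1, "dz": 0, "ax": 0, "ay": 0, "az": 0.608, "hand": 1},
  {"dx": 57.4, "dy": -56.1, "dz": 0, "ax": 0, "ay": 0, "az": 0.608, "hand": 1},
])

```text
clock: 1.1
eef_pos: [423.4, -196.6, 231.3]
tool_rot: [3.142, 0.0, -0.348]
force: [0.6, -0.0, 0.3]
width: -0.0
gripper_force: 0.0
```

```bash
python3 - <<'E'
from h import *
from cell import *
s=read_state();print(s["clock"],s["eef_pos"],s["tool_rot"],delta(s,(30,0,190)),s["qpos"],s["width"],s["force"])
E
```

```text
1.1 [ 423.38079307 -196.64205195  231.27845176] [ 3.14156451e+00  7.76814739e-05 -3.48249283e-01] (array([  5.65, -29.62,   4.13]), array([ 0.,  0., -0.])) [ 0.24360864  0.37426954  0.17730375  2.01289035 -0.09348672  0.76204012
 -1.44244693] -0.04613540600638738 [ 0.64619108 -0.03596368  0.3316271 ]
```

>>> send_rows([
  {"dx": 5.2, "dy": -29.0, "dz": 0, "ax": 0, "ay": 0, "az": 0, "hand": 1},
  {"dx": 5.2, "dy": -29.0, "dz": 0, "ax": 0, "ay": 0, "az": 0, "hand": 1},
  {"dx": 5.2, "dy": -29.0, "dz": 0, "ax": 0, "ay": 0, "az": 0, "hand": 1},
  {"dx": 5.2, "dy": -29.0, "dz": 2, "ax": 0, "ay": 0, "az": 0, "hand": 1},
  {"dx": 5.2, "dy": -29.0, "dz": 4, "ax": 0, "ay": 0, "az": 0, "hand": 1},
  {"dx": 5.2, "dy": -29.0, "dz": 5, "ax": 0, "ay": 0, "az": 0, "hand": 1},
  {"dx": 5.2, "dy": -29.0, "dz": 5, "ax": 0, "ay": 0, "az": 0, "hand": 1},
  {"dx": 5.2, "dy": -29.0, "dz": 5, "ax": 0, "ay": 0, "az": 0, "hand": 1},
])

```text
clock: 1.9
eef_pos: [569.9, 57.6, 179.8]
tool_rot: [3.14, 0.003, -0.345]
force: [0.4, -0.1, -0.8]
width: -0.3
gripper_force: 0.0
```

```bash
python3 - <<'E'
from h import *
from cell import *
s=read_state();print(s["clock"],box(s["eef_pos"]),s["tool_rot"],delta(s,(30,0,140)),s["width"],s["force"])
E
```

```text
1.9 [ 24.42012445  -7.15482913 179.83033866] [ 3.14028162e+00  2.62383909e-03 -3.45117686e-01] (array([ 0.57, -0.72,  3.98]), array([0.001, 0.003, 0.003])) -0.3312248630405091 [ 0.42877723 -0.11122984 -0.7881367 ]
```

>>> send_rows([
  {"dx": 0, "dy": 0, "dz": 3, "ax": 0, "ay": 0, "az": 0, "hand": 1},
  {"dx": 0, "dy": 0, "dz": 4, "ax": 0, "ay": 0, "az": 0, "hand": 1},
  {"dx": 0, "dy": 0, "dz": 4, "ax": 0, "ay": 0, "az": 0, "hand": 1},
])

```text
clock: 2.2
eef_pos: [569.1, 54.4, 140.5]
tool_rot: [3.139, 0.003, -0.351]
force: [-0.8, -0.3, 0.4]
width: -0.1
gripper_force: 0.0
```

```bash
python3 - <<'E'
from h import *
from cell import *
s=read_state();print(s["clock"],box(s["eef_pos"]),s["tool_rot"],delta(s,(30,0,130)),s["width"],s["force"])
E
```

```text
2.2 [ 24.7344307  -10.4839577  140.50753784] [ 3.13940647e+00  2.76551281e-03 -3.50555723e-01] (array([ 0.53, -1.05,  1.05]), array([ 0.002,  0.003, -0.003])) -0.1159397673592988 [-0.78043051 -0.30483716  0.38876222]
```

>>> send_rows([
  {"dx": 0.5, "dy": -1.0, "dz": 0.5, "ax": 0, "ay": 0, "az": 0, "hand": 1},
  {"dx": 0.5, "dy": -1.0, "dz": 1.3, "ax": 0, "ay": 0, "az": 0, "hand": 1},
  {"dx": 0.5, "dy": -1.0, "dz": 1.3, "ax": 0, "ay": 0, "az": 0, "hand": 1},
  {"dx": 0.5, "dy": -1.0, "dz": 1.3, "ax": 0, "ay": 0, "az": 0, "hand": 1},
])

```text
clock: 2.6
eef_pos: [578.7, 63.9, 128.4]
tool_rot: [3.141, 0.0, -0.348]
force: [0.2, -0.1, -0.1]
width: -0.2
gripper_force: 0.0
```

```bash
cat > st.py <<'E'
from h import *
from cell import *
s=read_state();print(s["clock"],"box",box(s["eef_pos"]).round(1),"rotfix",delta(s,(30,0,130))[1],"F",RB.inv().apply(s["force"]).round(1),s["qpos"].round(2) if 0 else "")
E
python3 st.py
```

```text
2.6 box [ 30.5   1.7 128.4] rotfix [ 0.  0. -0.] F [ 0.3 -0.  -0.1]
```

>>> send_rows([
  {"dx": 0, "dy": 0, "dz": 0.2, "ax": 0, "ay": 0, "az": 0, "hand": 1},
  {"dx": 0, "dy": 0, "dz": 0.4, "ax": 0, "ay": 0, "az": 0, "hand": 1},
  {"dx": 0, "dy": 0, "dz": 0.6, "ax": 0, "ay": 0, "az": 0, "hand": 1},
  {"dx": 0, "dy": 0, "dz": 0.7, "ax": 0, "ay": 0, "az": 0, "hand": 1},
  {"dx": 0, "dy": 0, "dz": 0.7, "ax": 0, "ay": 0, "az": 0, "hand": 1},
])

```text
clock: 3.1
eef_pos: [578.6, 63.9, 121.1]
tool_rot: [3.141, 0.0, -0.348]
force: [0.6, -0.5, 1.0]
width: -0.1
gripper_force: 0.0
```

>>> send_rows([
  {"dx": 0, "dy": 0, "dz": 0.1, "ax": 0, "ay": 0, "az": 0, "hand": 1},
  {"dx": 0, "dy": 0, "dz": 0.2, "ax": 0, "ay": 0, "az": 0, "hand": 1},
  {"dx": 0, "dy": 0, "dz": 0.2, "ax": 0, "ay": 0, "az": 0, "hand": 1},
])

```text
clock: 3.4
eef_pos: [578.7, 64.0, 119.2]
tool_rot: [3.142, 0.0, -0.348]
force: [-0.4, -0.3, 0.3]
width: 0.2
gripper_force: 0.0
```

>>> send_rows([
  {"dx": 0, "dy": 0, "dz": 0.1, "ax": 0, "ay": 0, "az": 0, "hand": 1},
  {"dx": 0, "dy": 0, "dz": 0.2, "ax": 0, "ay": 0, "az": 0, "hand": 1},
  {"dx": 0, "dy": 0, "dz": 0.2, "ax": 0, "ay": 0, "az": 0, "hand": 1},
])

```text
clock: 3.7
eef_pos: [578.7, 63.9, 117.2]
tool_rot: [3.141, 0.0, -0.348]
force: [0.5, -0.3, 0.2]
width: -0.4
gripper_force: 0.0
```

>>> send_rows([
  {"dx": 0, "dy": 0, "dz": 0.1, "ax": 0, "ay": 0, "az": 0, "hand": 1},
  {"dx": 0, "dy": 0, "dz": 0.2, "ax": 0, "ay": 0, "az": 0, "hand": 1},
])

```text
clock: 3.9
eef_pos: [578.8, 63.9, 115.3]
tool_rot: [-3.142, -0.0, -0.348]
force: [-0.7, -0.2, -0.1]
width: -0.3
gripper_force: 0.0
```

>>> send_rows([
  {"dx": 0, "dy": 0, "dz": 0.1, "ax": 0, "ay": 0, "az": 0, "hand": 1},
  {"dx": 0, "dy": 0, "dz": 0.1, "ax": 0, "ay": 0, "az": 0, "hand": 1},
])

```text
clock: 4.1
eef_pos: [578.6, 63.9, 114.1]
tool_rot: [3.141, 0.0, -0.348]
force: [0.0, 0.9, 0.0]
width: -0.1
gripper_force: 0.0
```

>>> send_rows([
  {"dx": 0, "dy": 0, "dz": 0.1, "ax": 0, "ay": 0, "az": 0, "hand": 1},
  {"dx": 0, "dy": 0, "dz": 0.1, "ax": 0, "ay": 0, "az": 0, "hand": 1},
])

```text
clock: 4.3
eef_pos: [578.7, 64.0, 113.2]
tool_rot: [3.142, 0.0, -0.348]
force: [0.4, 0.3, 1.3]
width: 0.3
gripper_force: 0.0
```

>>> send_rows([
  {"dx": 0, "dy": 0, "dz": 0.1, "ax": 0, "ay": 0, "az": 0, "hand": 1},
  {"dx": 0, "dy": 0, "dz": 0.1, "ax": 0, "ay": 0, "az": 0, "hand": 1},
])

```text
clock: 4.5
eef_pos: [578.7, 63.9, 112.2]
tool_rot: [3.142, 0.0, -0.348]
force: [-0.5, 0.1, 0.1]
width: -0.2
gripper_force: 0.0
```

>>> send_rows([
  {"dx": 0, "dy": 0, "dz": 0.1, "ax": 0, "ay": 0, "az": 0, "hand": 1},
  {"dx": 0, "dy": 0, "dz": 0.1, "ax": 0, "ay": 0, "az": 0, "hand": 1},
])

```text
clock: 4.7
eef_pos: [578.7, 63.9, 111.2]
tool_rot: [3.142, 0.0, -0.348]
force: [0.5, 1.1, -0.5]
width: -0.3
gripper_force: 0.0
```

```bash
python3 st.py
```

```text
4.7 box [ 30.5   1.7 111.2] rotfix [ 0.  0. -0.] F [ 0.1  1.2 -0.5]
```

>>> send_rows([
  {"dx": 0, "dy": 0, "dz": 0.1, "ax": 0, "ay": 0, "az": 0, "hand": 1},
  {"dx": 0, "dy": 0, "dz": 0.1, "ax": 0, "ay": 0, "az": 0, "hand": 1},
])

```text
clock: 4.9
eef_pos: [578.7, 63.9, 110.2]
tool_rot: [3.142, 0.0, -0.348]
force: [-0.7, 0.6, -0.7]
width: -0.2
gripper_force: 0.0
```

>>> send_rows([
  {"dx": 0, "dy": 0, "dz": 0.1, "ax": 0, "ay": 0, "az": 0, "hand": 1},
  {"dx": 0, "dy": 0, "dz": 0.1, "ax": 0, "ay": 0, "az": 0, "hand": 1},
])

```text
clock: 5.1
eef_pos: [578.8, 64.0, 109.4]
tool_rot: [-3.141, -0.0, -0.348]
force: [-0.9, 0.1, 1.0]
width: 0.2
gripper_force: 0.5
```

```bash
python3 st.py
```

```text
5.1 box [ 30.6   1.9 109.4] rotfix [-0. -0. -0.] F [-0.8 -0.2  1. ]
```

>>> send_rows([
  {"dx": 0, "dy": 0, "dz": 0.1, "ax": 0, "ay": 0, "az": 0, "hand": 1},
  {"dx": 0, "dy": 0, "dz": 0.1, "ax": 0, "ay": 0, "az": 0, "hand": 1},
])

```text
clock: 5.3
eef_pos: [579.0, 64.0, 108.5]
tool_rot: [-3.141, -0.001, -0.348]
force: [0.8, 0.2, 2.7]
width: -0.3
gripper_force: 1.0
```

```bash
python3 st.py;python3 - <<'E'
from h import *
from cell import *
d=get_image("scene");np.savez("scene1.npz",**d);u=proj(d,w(30,0,120))[0].astype(int)
g=d["pixels"][u[1]-35:u[1]+30,u[0]-40:u[0]+40];cv2.imwrite("pics/p1.png",cv2.resize(g[:,:,::-1],None,fx=9,fy=9,interpolation=cv2.INTER_CUBIC))
E
```

```text
5.3 box [ 30.8   1.9 108.5] rotfix [-0.    -0.001 -0.   ] F [0.7 0.5 2.7]
```

View pics/p1.png

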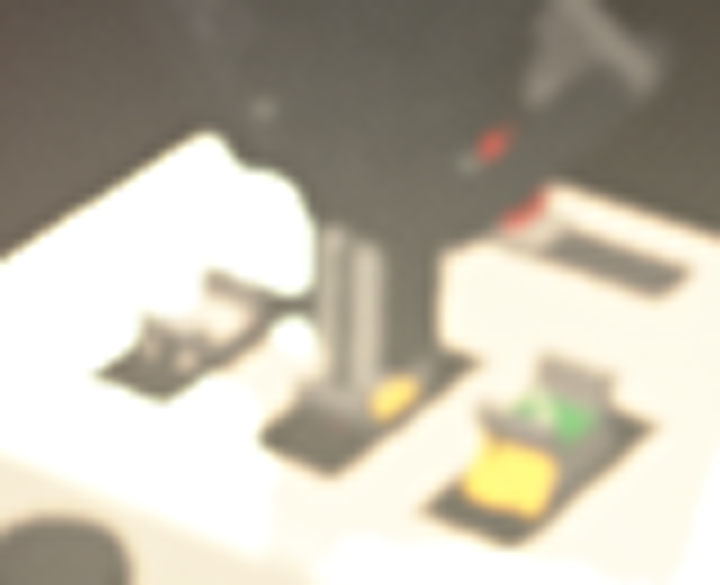

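The close view shows the fingertip resting on the middle wheel's two ridges, near (340,390) in the crop. The touch at z ≈ 109 puts the axle at about z ≈ 84.5. Next I step behind the near ridge.

>>> send_rows([
  {"dx": 0, "dy": 0, "dz": -0.9, "ax": 0, "ay": 0, "az": 0, "hand": 1},
  {"dx": -1.5, "dy": 0.18, "dz": -0.9, "ax": 0, "ay": 0, "az": 0, "hand": 1},
  {"dx": -3.0, "dy": 0.18, "dz": -0.9, "ax": 0, "ay": 0, "az": 0, "hand": 1},
  {"dx": -3.0, "dy": 0.18, "dz": -0.9, "ax": 0, "ay": 0, "az": 0, "hand": 1},
  {"dx": -3.0, "dy": 0.18, "dz": -0.4, "ax": 0, "ay": 0, "az": 0, "hand": 1},
  {"dx": -3.0, "dy": 0.18, "dz": 0.0, "ax": 0, "ay": 0, "az": 0, "hand": 1},
  {"dx": -3.0, "dy": 0.18, "dz": 0.25, "ax": 0, "ay": 0, "az": 0, "hand": 1},
  {"dx": -3.0, "dy": 0.18, "dz": 0.25, "ax": 0, "ay": 0, "az": 0, "hand": 1},
])

```text
clock: 6.15
eef_pos: [550.0, 72.1, 105.2]
tool_rot: [3.141, 0.001, -0.349]
force: [-0.4, -0.7, 0.0]
width: 0.1
gripper_force: 0.0
```

```bash
python3 st.py
```

```text
6.15 box [  0.8  -0.3 105.2] rotfix [ 0.001  0.001 -0.001] F [-0.1 -0.8  0. ]
```

>>> send_rows([
  {"dx": 0.3, "dy": 0, "dz": 0, "ax": 0, "ay": 0, "az": 0, "hand": 1},
  {"dx": 0.6, "dy": 0, "dz": 0, "ax": 0, "ay": 0, "az": 0, "hand": 1},
  {"dx": 0.8, "dy": 0, "dz": 0, "ax": 0, "ay": 0, "az": 0, "hand": 1},
])

```text
clock: 6.45
eef_pos: [556.5, 70.2, 105.8]
tool_rot: [3.141, 0.003, -0.348]
force: [-2.8, 1.2, 2.9]
width: -0.3
gripper_force: 1.6
```

```bash
python3 st.py
```

```text
6.45 box [  7.5   0.  105.8] rotfix [0.    0.003 0.   ] F [-3.1  0.1  2.9]
```

>>> send_rows([
  {"dx": 0.3, "dy": 0, "dz": 0, "ax": 0, "ay": 0, "az": 0, "hand": 1},
  {"dx": 0.5, "dy": 0, "dz": 0, "ax": 0, "ay": 0, "az": 0, "hand": 1},
  {"dx": 0.7, "dy": 0, "dz": 0, "ax": 0, "ay": 0, "az": 0, "hand": 1},
  {"dx": 0.8, "dy": 0, "dz": 0, "ax": 0, "ay": 0, "az": 0, "hand": 1},
])

```text
clock: 6.85
eef_pos: [566.0, 66.6, 105.9]
tool_rot: [-3.141, -0.002, -0.349]
force: [0.7, 0.0, -0.1]
width: 0.3
gripper_force: 0.0
```

```bash
python3 st.py
```

```text
6.85 box [ 17.7  -0.  105.9] rotfix [-0.    -0.002 -0.001] F [ 0.7  0.3 -0.1]
```

>>> send_rows([
  {"dx": 0, "dy": 0, "dz": -0.5, "ax": 0, "ay": 0, "az": 0, "hand": 1},
  {"dx": 0, "dy": 0, "dz": -1.1, "ax": 0, "ay": 0, "az": 0, "hand": 1},
  {"dx": -1.0, "dy": 0, "dz": -1.1, "ax": 0, "ay": 0, "az": 0, "hand": 1},
  {"dx": -1.7, "dy": 0, "dz": -1.1, "ax": 0, "ay": 0, "az": 0, "hand": 1},
  {"dx": -1.7, "dy": 0, "dz": -1.1, "ax": 0, "ay": 0, "az": 0, "hand": 1},
])

```text
clock: 7.35
eef_pos: [547.2, 73.7, 116.8]
tool_rot: [3.141, 0.002, -0.347]
force: [-0.1, 0.8, -0.5]
width: 0.2
gripper_force: 0.0
```

```bash
cat > look.py <<'E'
import sys
from h import *
from cell import *
a=[]
for n in("scene","top"):
    d=get_image(n);np.savez("last_%s.npz"%n,**d);u=proj(d,w(30,0,105))[0].astype(int)
    g=d["pixels"][u[1]-28:u[1]+28,u[0]-36:u[0]+36];a.append(cv2.resize(g[:,:,::-1],None,fx=5.5,fy=5.5,interpolation=cv2.INTER_CUBIC))
cv2.imwrite("pics/%s.png"%sys.argv[1],np.hstack(a));print(a[0].shape)
E
python3 st.py; python3 look.py m1
```

```text
7.35 box [ -2.4   0.2 116.8] rotfix [0.    0.002 0.001] F [-0.3  0.7 -0.5] 
(308, 396, 3)
```

View pics/m1.png

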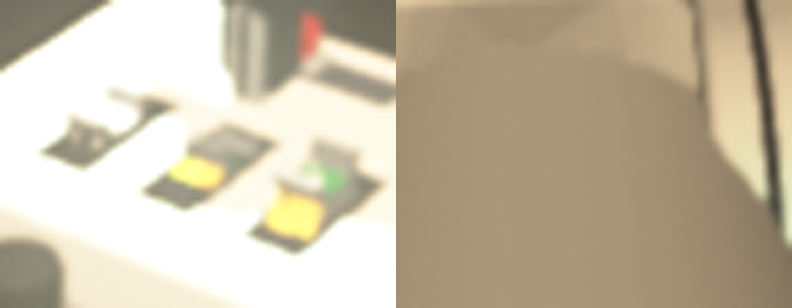

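The scene crop (left half) shows the middle wheel half-way: its yellow face has moved to the far side at (195,172) and a grey ridge is on top. I need to push a few mm further; the top view is hidden by the arm.

>>> send_rows([
  {"dx": 1.1, "dy": 0, "dz": 0, "ax": 0, "ay": 0, "az": 0, "hand": 1},
  {"dx": 1.1, "dy": 0, "dz": 0, "ax": 0, "ay": 0, "az": 0, "hand": 1},
  {"dx": 1.1, "dy": 0, "dz": 0.6, "ax": 0, "ay": 0, "az": 0, "hand": 1},
  {"dx": 1.1, "dy": 0, "dz": 1.1, "ax": 0, "ay": 0, "az": 0, "hand": 1},
  {"dx": 1.1, "dy": 0, "dz": 1.1, "ax": 0, "ay": 0, "az": 0, "hand": 1},
])

```text
clock: 7.95
eef_pos: [558.5, 69.0, 104.7]
tool_rot: [3.141, 0.002, -0.348]
force: [0.6, -0.2, 0.2]
width: 0.4
gripper_force: 0.0
```

```bash
python3 st.py
```

```text
7.95 box [  9.8  -0.4 104.7] rotfix [ 0.001  0.002 -0.   ] F [ 0.7 -0.   0.2]
```

>>> send_rows([
  {"dx": 0.2, "dy": 0, "dz": 0, "ax": 0, "ay": 0, "az": 0, "hand": 1},
  {"dx": 0.4, "dy": 0, "dz": 0, "ax": 0, "ay": 0, "az": 0, "hand": 1},
  {"dx": 0.6, "dy": 0, "dz": 0, "ax": 0, "ay": 0, "az": 0, "hand": 1},
  {"dx": 0.8, "dy": 0, "dz": 0, "ax": 0, "ay": 0, "az": 0, "hand": 1},
  {"dx": 1.0, "dy": 0, "dz": 0, "ax": 0, "ay": 0, "az": 0, "hand": 1},
])

```text
clock: 8.45
eef_pos: [569.0, 65.6, 106.0]
tool_rot: [-3.141, -0.0, -0.348]
force: [-0.7, -0.5, 1.6]
width: 0.0
gripper_force: 1.3
```

```bash
python3 st.py
```

```text
8.45 box [ 20.9   0.  106. ] rotfix [-0. -0. -0.] F [-0.4 -0.7  1.6]
```

>>> send_rows([
  {"dx": 0.2, "dy": 0, "dz": 0, "ax": 0, "ay": 0, "az": 0, "hand": 1},
  {"dx": 0.2, "dy": 0, "dz": -0.6, "ax": 0, "ay": 0, "az": 0, "hand": 1},
  {"dx": 0.2, "dy": 0, "dz": -1.2, "ax": 0, "ay": 0, "az": 0, "hand": 1},
  {"dx": 0.2, "dy": 0, "dz": -1.2, "ax": 0, "ay": 0, "az": 0, "hand": 1},
  {"dx": -1.0, "dy": 0, "dz": -1.2, "ax": 0, "ay": 0, "az": 0, "hand": 1},
  {"dx": -2.0, "dy": 0, "dz": -1.2, "ax": 0, "ay": 0, "az": 0, "hand": 1},
  {"dx": -2.0, "dy": 0, "dz": -1.2, "ax": 0, "ay": 0, "az": 0, "hand": 1},
])

```text
clock: 9.15
eef_pos: [547.4, 73.5, 117.5]
tool_rot: [3.141, 0.003, -0.347]
force: [-0.7, 0.4, 0.1]
width: 0.0
gripper_force: 0.0
```

```bash
cat > cols.py <<'E'
from h import *
from cell import *
AX={"L":(45,97),"M":(0,84.7),"R":(-45,90)}
def name(c):
    h,s,v=cv2.cvtColor(np.uint8([[c]]),cv2.COLOR_RGB2HSV)[0,0]
    if s>70 and v>60:
        return ("r" if h<10 or h>170 else "o" if h<20 else "y" if h<36 else "g" if h<85 else "b" if h<135 else "p")
    return "W" if v>215 else "." if v>110 else "k"
def run(d):
    for k,(y,z) in AX.items():
        print(k)
        for by in (-6,-3,0,3,6):
            pts=[w(x,y+by,z+22) for x in np.arange(5,56,2)]
            uv=proj(d,pts).round().astype(int);print("  ","".join(name(d["pixels"][v,u]) for u,v in uv))
if __name__=="__main__":
    d=get_image("scene");run(d)
    print("ref0");run(np.load("scene0.npz"))
E
python3 st.py;python3 cols.py
```

```text
9.15 box [-2.200e+00  1.000e-01  1.175e+02] rotfix [0.001 0.003 0.001] F [-0.8  0.1  0.1] 
L
   WWWWWW...WWWWWWWWWWWWWWWWW
   WWWWWW.....WWWWWWWWWW.WWWW
   WWWWWWW.....WWWWWWWWW.yyyy
   WWWWWWW.......WWWWWWW..yyy
   WWWWWWW......ggWWWWW..yyyy
M
   WWWW...W.WWWWWWWWWWWWWWWWW
   WW........WWWWWWWWW......W
   WWW.........WWWWWWWW......
   WWW.........WW..W.........
   WW...........gg...........
R
   WWWWWWWWWWWWWWWWWWWWWWWWWW
   WWWWWWWWWWWWWWWWWWWWWWWWWW
   WWWWWWWWWWWWWWWWWWWWW..WWW
   WWWWWWWWWWWWWWWWWWWWWW....
   WWWWWWWWWWWWWWWWWWWWW.....
ref0
L
   WWWWWWWWWWWWWWWWWWWWWWWWWW
   WWWWWWWWWWWWWWWWWWWWWWWWWW
   WWWWWWWWWWWWWWWWWWWWWWWWWW
   WWWWWWWWWWWWWWWWWWWWW..yyy
   WWWWWWWWWWWWWWWWWWWWWWyyyy
M
   WWWWWWWWWWWWWWWWWWWWWWWWWW
   WWWWWWWWWWWWyWWWWWW......W
   WWWWWWWWWWWyyyWWWWWW......
   WWWWWWWWWWWWyyWWWWW.......
   WWWWWWWWWWWWWyyWWWWW......
R
   WWWWWWWWWWWWWWWWWWWWWWWWWW
   WWWWWWWWWWWWWWWWWWWWWWWWWW
   WWWWWWWWWWWWWWWWWWWWW..WWW
   WWWWWWWWWWWWWWWWWWWWWW....
   WWWWWWWWWWWWWWWWWWWWW.....
```

>>> send_rows([
  {"dx": 0, "dy": 0, "dz": 0.6, "ax": 0, "ay": 0, "az": 0, "hand": 1},
  {"dx": 0, "dy": 0, "dz": 1.2, "ax": 0, "ay": 0, "az": 0, "hand": 1},
  {"dx": 0, "dy": 0, "dz": 1.2, "ax": 0, "ay": 0, "az": 0, "hand": 1},
  {"dx": 0.4, "dy": 0, "dz": 1.2, "ax": 0, "ay": 0, "az": 0, "hand": 1},
  {"dx": 0.7, "dy": 0, "dz": 1.2, "ax": 0, "ay": 0, "az": 0, "hand": 1},
  {"dx": 1.0, "dy": 0, "dz": 1.2, "ax": 0, "ay": 0, "az": 0, "hand": 1},
  {"dx": 1.3, "dy": 0, "dz": 1.2, "ax": 0, "ay": 0, "az": 0, "hand": 1},
  {"dx": 1.6, "dy": 0, "dz": 1.2, "ax": 0, "ay": 0, "az": 0, "hand": 1},
  {"dx": 1.9, "dy": 0, "dz": 1.2, "ax": 0, "ay": 0, "az": 0, "hand": 1},
  {"dx": 2.2, "dy": 0, "dz": 1.2, "ax": 0, "ay": 0, "az": 0, "hand": 1},
])

```text
clock: 10.2
eef_pos: [569.8, 65.3, 105.9]
tool_rot: [3.141, 0.003, -0.348]
force: [-5.8, 2.4, 9.2]
width: 0.0
gripper_force: 7.1
```

```bash
python3 st.py
```

```text
10.2 box [ 21.7   0.  105.9] rotfix [ 0.     0.003 -0.   ] F [-6.3  0.2  9.2]
```

>>> send_rows([
  {"dx": 0, "dy": 0, "dz": -0.6, "ax": 0, "ay": 0, "az": 0, "hand": 1},
  {"dx": 0, "dy": 0, "dz": -1.4, "ax": 0, "ay": 0, "az": 0, "hand": 1},
  {"dx": 0, "dy": 0, "dz": -2.2, "ax": 0, "ay": 0, "az": 0, "hand": 1},
  {"dx": 0.7, "dy": 2.5, "dz": -2.2, "ax": 0, "ay": 0, "az": 0, "hand": 1},
  {"dx": 0.7, "dy": 4.5, "dz": -2.2, "ax": 0, "ay": 0, "az": 0, "hand": 1},
  {"dx": 0.7, "dy": 4.5, "dz": -2.2, "ax": 0, "ay": 0, "az": 0, "hand": 1},
  {"dx": 0.7, "dy": 4.5, "dz": -1.6, "ax": 0, "ay": 0, "az": 0, "hand": 1},
  {"dx": 0.7, "dy": 4.5, "dz": -1.6, "ax": 0, "ay": 0, "az": 0, "hand": 1},
])

```text
clock: 11.0
eef_pos: [561.8, 21.7, 121.4]
tool_rot: [-3.141, 0.001, -0.347]
force: [0.1, -0.2, 0.3]
width: 0.3
gripper_force: 0.0
```

```bash
python3 st.py; python3 cols.py|head -12
```

```text
11.0 box [ 29.1 -43.7 121.4] rotfix [-0.001  0.001  0.001] F [ 0.1 -0.1  0.3] 
L
   WWWWWWWWWWWWWWWWWWWWWWWWWW
   WWWWWWWWWWWWWWWWWWWW..WWWW
   WWWWWWWWWWWWWWWWWWWWW.yyyy
   WWWWWWWWWWWWWWWWWWWWW..yyy
   WWWWWWWWWWWWWWWWWWWW..yyyy
M
   WWWW.....WWWW........W.WW.
   WW.........W..............
   WWW.......................
   WWW.......................
   WW........................
```

>>> send_rows([
  {"dx": 0.2, "dy": 0.13, "dz": 0.2, "ax": 0, "ay": 0, "az": 0, "hand": 1},
  {"dx": 0.2, "dy": 0.13, "dz": 0.4, "ax": 0, "ay": 0, "az": 0, "hand": 1},
  {"dx": 0.2, "dy": 0.13, "dz": 0.4, "ax": 0, "ay": 0, "az": 0, "hand": 1},
])

```text
clock: 11.35
eef_pos: [563.2, 18.6, 117.4]
tool_rot: [3.141, 0.001, -0.348]
force: [-0.9, 0.2, 0.4]
width: 0.2
gripper_force: 0.0
```

>>> send_rows([
  {"dx": 0, "dy": 0, "dz": 0.1, "ax": 0, "ay": 0, "az": 0, "hand": 1},
  {"dx": 0, "dy": 0, "dz": 0.2, "ax": 0, "ay": 0, "az": 0, "hand": 1},
  {"dx": 0, "dy": 0, "dz": 0.2, "ax": 0, "ay": 0, "az": 0, "hand": 1},
])

```text
clock: 11.65
eef_pos: [563.2, 18.4, 115.7]
tool_rot: [3.142, 0.0, -0.348]
force: [0.9, -0.3, -0.4]
width: -0.2
gripper_force: 0.0
```

>>> send_rows([
  {"dx": 0, "dy": 0, "dz": 0.1, "ax": 0, "ay": 0, "az": 0, "hand": 1},
  {"dx": 0, "dy": 0, "dz": 0.2, "ax": 0, "ay": 0, "az": 0, "hand": 1},
  {"dx": 0, "dy": 0, "dz": 0.2, "ax": 0, "ay": 0, "az": 0, "hand": 1},
])

```text
clock: 11.95
eef_pos: [563.2, 18.4, 113.7]
tool_rot: [3.142, 0.0, -0.348]
force: [-0.0, -0.3, -0.5]
width: 0.0
gripper_force: 0.0
```

```bash
python3 st.py
```

```text
11.95 box [ 31.5 -46.4 113.7] rotfix [ 0.  0. -0.] F [ 0.1 -0.3 -0.5]
```

>>> send_rows([
  {"dx": 0, "dy": -0.1, "dz": 0.1, "ax": 0, "ay": 0, "az": 0, "hand": 1},
  {"dx": 0, "dy": -0.1, "dz": 0.15, "ax": 0, "ay": 0, "az": 0, "hand": 1},
])

```text
clock: 12.15
eef_pos: [563.8, 19.3, 112.5]
tool_rot: [-3.142, -0.0, -0.348]
force: [-0.0, -0.1, 3.8]
width: -0.3
gripper_force: 1.4
```

>>> send_rows([
  {"dx": 0, "dy": 0, "dz": 0.1, "ax": 0, "ay": 0, "az": 0, "hand": 1},
  {"dx": 0, "dy": 0, "dz": 0.15, "ax": 0, "ay": 0, "az": 0, "hand": 1},
])

```text
clock: 12.35
eef_pos: [563.9, 19.5, 111.0]
tool_rot: [-3.141, -0.001, -0.348]
force: [0.1, 0.4, 3.4]
width: 0.1
gripper_force: 1.2
```

>>> send_rows([
  {"dx": 0, "dy": 0, "dz": 0.1, "ax": 0, "ay": 0, "az": 0, "hand": 1},
  {"dx": 0, "dy": 0, "dz": 0.15, "ax": 0, "ay": 0, "az": 0, "hand": 1},
])

```text
clock: 12.55
eef_pos: [564.5, 19.3, 110.0]
tool_rot: [-3.141, -0.002, -0.348]
force: [-0.8, -0.1, 8.9]
width: -0.1
gripper_force: 4.9
```

```bash
python3 st.py
```

```text
12.55 box [ 32.4 -45.1 110. ] rotfix [-0.001 -0.002 -0.   ] F [-0.8 -0.4  8.9]
```

>>> send_rows([
  {"dx": 0, "dy": 0, "dz": -0.6, "ax": 0, "ay": 0, "az": 0, "hand": 1},
  {"dx": 0, "dy": 0, "dz": -1.2, "ax": 0, "ay": 0, "az": 0, "hand": 1},
  {"dx": 0, "dy": 0, "dz": -1.2, "ax": 0, "ay": 0, "az": 0, "hand": 1},
  {"dx": -1.5, "dy": 0, "dz": -1.2, "ax": 0, "ay": 0, "az": 0, "hand": 1},
  {"dx": -3.0, "dy": 0, "dz": -1.2, "ax": 0, "ay": 0, "az": 0, "hand": 1},
  {"dx": -3.0, "dy": 0, "dz": -1.2, "ax": 0, "ay": 0, "az": 0, "hand": 1},
  {"dx": -3.0, "dy": 0, "dz": -0.6, "ax": 0, "ay": 0, "az": 0, "hand": 1},
  {"dx": -3.0, "dy": 0, "dz": -0.05, "ax": 0, "ay": 0, "az": 0, "hand": 1},
  {"dx": -3.0, "dy": 0, "dz": -0.05, "ax": 0, "ay": 0, "az": 0, "hand": 1},
  {"dx": -3.0, "dy": 0, "dz": -0.05, "ax": 0, "ay": 0, "az": 0, "hand": 1},
])

```text
clock: 13.55
eef_pos: [535.6, 29.3, 109.4]
tool_rot: [3.141, 0.0, -0.349]
force: [-0.3, -1.2, 0.2]
width: -0.1
gripper_force: 0.0
```

```bash
python3 st.py;python3 cols.py|head -18|tail -6
```

```text
13.55 box [  1.9 -45.5 109.4] rotfix [ 0.     0.    -0.001] F [ 0.1 -1.2  0.2] 
R
   ....WW.W.WWWWWWWWWWWWWWWWW
   ...........WWWWWWWWWWWWWWW
   ...........WWWWWWWW....W.W
   .............WWWWW........
   .WW.........WWWWWWW.......
```

>>> send_rows([
  {"dx": 0.3, "dy": 0, "dz": 0, "ax": 0, "ay": 0, "az": 0, "hand": 1},
  {"dx": 0.6, "dy": 0, "dz": 0, "ax": 0, "ay": 0, "az": 0, "hand": 1},
  {"dx": 0.9, "dy": 0, "dz": 0, "ax": 0, "ay": 0, "az": 0, "hand": 1},
  {"dx": 1.2, "dy": 0, "dz": 0, "ax": 0, "ay": 0, "az": 0, "hand": 1},
  {"dx": 1.5, "dy": 0, "dz": 0, "ax": 0, "ay": 0, "az": 0, "hand": 1},
  {"dx": 1.8, "dy": 0, "dz": 0, "ax": 0, "ay": 0, "az": 0, "hand": 1},
  {"dx": 2.0, "dy": 0, "dz": 0, "ax": 0, "ay": 0, "az": 0, "hand": 1},
])

```text
clock: 14.3
eef_pos: [555.3, 22.5, 110.1]
tool_rot: [-3.141, -0.002, -0.349]
force: [-0.7, 0.2, 2.1]
width: -0.5
gripper_force: 0.7
```

```bash
python3 st.py
```

```text
14.3 box [ 22.7 -45.2 110.1] rotfix [-0.    -0.002 -0.001] F [-0.7 -0.   2.1]
```

>>> send_rows([
  {"dx": 0.1, "dy": 0, "dz": 0, "ax": 0, "ay": 0, "az": 0, "hand": 1},
  {"dx": 0.1, "dy": 0, "dz": -0.6, "ax": 0, "ay": 0, "az": 0, "hand": 1},
  {"dx": 0.1, "dy": 0, "dz": -1.2, "ax": 0, "ay": 0, "az": 0, "hand": 1},
  {"dx": 0.1, "dy": 0, "dz": -1.2, "ax": 0, "ay": 0, "az": 0, "hand": 1},
  {"dx": -1.0, "dy": 0, "dz": -1.2, "ax": 0, "ay": 0, "az": 0, "hand": 1},
  {"dx": -2.0, "dy": 0, "dz": -1.2, "ax": 0, "ay": 0, "az": 0, "hand": 1},
  {"dx": -2.0, "dy": 0, "dz": -1.2, "ax": 0, "ay": 0, "az": 0, "hand": 1},
])

```text
clock: 15.0
eef_pos: [532.8, 30.6, 121.5]
tool_rot: [3.141, 0.003, -0.347]
force: [1.0, 0.8, 0.2]
width: 0.1
gripper_force: 0.0
```

```bash
python3 st.py; python3 look.py r1; python3 - <<'E'
from h import *
d=np.load("last_scene.npz");u=proj(d,w(30,-15,105))[0].astype(int)
g=d["pixels"][u[1]-20:u[1]+20,u[0]-33:u[0]+30];cv2.imwrite("pics/r1.png",cv2.resize(g[:,:,::-1],None,fx=12,fy=12,interpolation=cv2.INTER_CUBIC))
E
```

```text
15.0 box [ -1.2 -45.3 121.5] rotfix [0.001 0.003 0.001] F [0.7 1.1 0.2] 
(308, 396, 3)
```

View pics/r1.png

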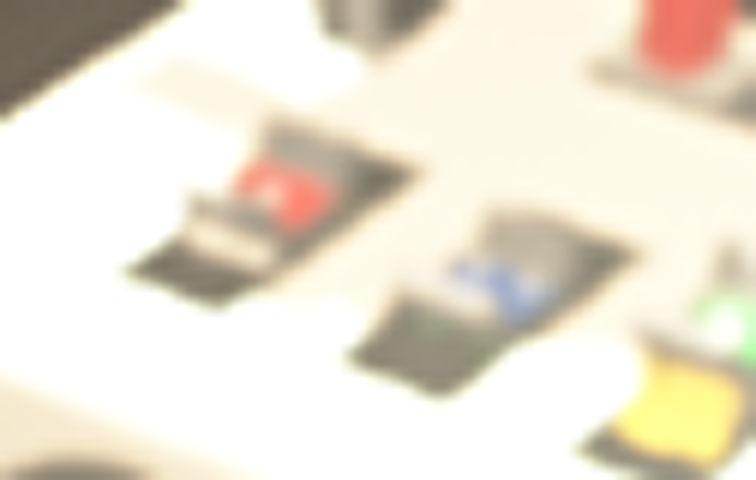

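Middle now shows blue up at (500,290), and right shows red up at (285,195). One more click is due on the right wheel.

>>> send_rows([
  {"dx": 0, "dy": 0, "dz": 0.6, "ax": 0, "ay": 0, "az": 0, "hand": 1},
  {"dx": 0, "dy": 0, "dz": 1.2, "ax": 0, "ay": 0, "az": 0, "hand": 1},
  {"dx": 0, "dy": 0, "dz": 1.2, "ax": 0, "ay": 0, "az": 0, "hand": 1},
  {"dx": 0.4, "dy": 0, "dz": 1.2, "ax": 0, "ay": 0, "az": 0, "hand": 1},
  {"dx": 0.7, "dy": 0, "dz": 1.2, "ax": 0, "ay": 0, "az": 0, "hand": 1},
  {"dx": 1.0, "dy": 0, "dz": 1.2, "ax": 0, "ay": 0, "az": 0, "hand": 1},
  {"dx": 1.3, "dy": 0, "dz": 1.2, "ax": 0, "ay": 0, "az": 0, "hand": 1},
  {"dx": 1.6, "dy": 0, "dz": 1.2, "ax": 0, "ay": 0, "az": 0, "hand": 1},
  {"dx": 1.9, "dy": 0, "dz": 1.2, "ax": 0, "ay": 0, "az": 0, "hand": 1},
  {"dx": 2.05, "dy": 0, "dz": 1.2, "ax": 0, "ay": 0, "az": 0, "hand": 1},
])

```text
clock: 16.1
eef_pos: [555.8, 22.2, 109.9]
tool_rot: [-3.141, -0.001, -0.349]
force: [-1.3, 0.7, 1.3]
width: 0.6
gripper_force: 0.4
```

```bash
python3 st.py
```

```text
16.1 box [ 23.2 -45.3 109.9] rotfix [-0.    -0.001 -0.001] F [-1.5  0.2  1.3]
```

>>> send_rows([
  {"dx": 0, "dy": 0, "dz": -0.7, "ax": 0, "ay": 0, "az": 0, "hand": 1},
  {"dx": 0, "dy": 0, "dz": -1.4, "ax": 0, "ay": 0, "az": 0, "hand": 1},
  {"dx": 0, "dy": 0, "dz": -2.0, "ax": 0, "ay": 0, "az": 0, "hand": 1},
  {"dx": 0.7, "dy": -3.0, "dz": -2.0, "ax": 0, "ay": 0, "az": 0, "hand": 1},
  {"dx": 0.7, "dy": -6.0, "dz": -2.0, "ax": 0, "ay": 0, "az": 0, "hand": 1},
  {"dx": 0.7, "dy": -9.0, "dz": -2.0, "ax": 0, "ay": 0, "az": 0, "hand": 1},
  {"dx": 0.7, "dy": -9.0, "dz": -2.0, "ax": 0, "ay": 0, "az": 0, "hand": 1},
  {"dx": 0.7, "dy": -9.0, "dz": -1.8, "ax": 0, "ay": 0, "az": 0, "hand": 1},
  {"dx": 0.7, "dy": -9.0, "dz": -1.8, "ax": 0, "ay": 0, "az": 0, "hand": 1},
])

```text
clock: 17.0
eef_pos: [591.5, 103.3, 127.7]
tool_rot: [3.14, 0.0, -0.35]
force: [-0.2, -0.1, 0.2]
width: -0.3
gripper_force: 0.0
```

```bash
python3 st.py; python3 cols.py|head -18|tail -12
```

```text
17.0 box [ 29.1  43.1 127.7] rotfix [ 0.001  0.    -0.002] F [-0.1 -0.1  0.2] 
M
   WWWWWW.WWWWWWWWWWWWWWWWWWW
   WWWWW.....WWWWWWWWW......W
   WWWW..........WWWWW.......
   WWW.............WWW.......
   WWWW............WW........
R
   WWWWWWWWWWWWWWWWWWWWWWWWWW
   WWWWWWWWWWWWWWWWWWWWWWWWWW
   WWWWWWWWWWWWWWWWWWWWW..WWW
   WWWWWWWWWWWWWyyyyWWWWWrrrr
   WWWWWWWWWWWWWWyyyWWWW.rrrr
```

Right now has yellow up, with red on the far side. Next I probe the left wheel.

>>> send_rows([
  {"dx": 0, "dy": 0, "dz": 0.2, "ax": 0, "ay": 0, "az": 0, "hand": 1},
  {"dx": 0, "dy": 0, "dz": 0.4, "ax": 0, "ay": 0, "az": 0, "hand": 1},
  {"dx": 0, "dy": 0, "dz": 0.4, "ax": 0, "ay": 0, "az": 0, "hand": 1},
])

```text
clock: 17.35
eef_pos: [591.7, 104.2, 123.5]
tool_rot: [3.141, 0.001, -0.349]
force: [0.7, 0.8, -0.6]
width: 0.0
gripper_force: 0.0
```

>>> send_rows([
  {"dx": 0, "dy": 0, "dz": 0.1, "ax": 0, "ay": 0, "az": 0, "hand": 1},
  {"dx": 0, "dy": 0, "dz": 0.15, "ax": 0, "ay": 0, "az": 0, "hand": 1},
  {"dx": 0, "dy": 0, "dz": 0.15, "ax": 0, "ay": 0, "az": 0, "hand": 1},
])

```text
clock: 17.65
eef_pos: [591.9, 104.8, 122.2]
tool_rot: [3.142, 0.0, -0.348]
force: [-0.4, 0.1, -0.7]
width: -0.1
gripper_force: 0.0
```

>>> send_rows([
  {"dx": 0, "dy": 0, "dz": 0.1, "ax": 0, "ay": 0, "az": 0, "hand": 1},
  {"dx": 0, "dy": 0, "dz": 0.15, "ax": 0, "ay": 0, "az": 0, "hand": 1},
  {"dx": 0, "dy": 0, "dz": 0.15, "ax": 0, "ay": 0, "az": 0, "hand": 1},
])

```text
clock: 17.95
eef_pos: [591.9, 104.8, 120.7]
tool_rot: [3.141, 0.0, -0.348]
force: [0.6, 0.4, 0.3]
width: -0.1
gripper_force: 0.0
```

```bash
python3 st.py
```

```text
17.95 box [ 29.   44.7 120.7] rotfix [ 0.  0. -0.] F [0.4 0.6 0.3]
```

>>> send_rows([
  {"dx": 0, "dy": 0, "dz": 0.1, "ax": 0, "ay": 0, "az": 0, "hand": 1},
  {"dx": 0, "dy": 0, "dz": 0.1, "ax": 0, "ay": 0, "az": 0, "hand": 1},
])

```text
clock: 18.15
eef_pos: [591.9, 104.8, 119.7]
tool_rot: [3.142, 0.0, -0.348]
force: [0.4, -0.2, 0.1]
width: 0.0
gripper_force: 0.0
```

>>> send_rows([
  {"dx": 0, "dy": 0, "dz": 0.1, "ax": 0, "ay": 0, "az": 0, "hand": 1},
  {"dx": 0, "dy": 0, "dz": 0.1, "ax": 0, "ay": 0, "az": 0, "hand": 1},
])

```text
clock: 18.35
eef_pos: [591.9, 104.8, 118.7]
tool_rot: [3.142, 0.0, -0.348]
force: [-0.7, -0.1, -0.2]
width: 0.0
gripper_force: 0.0
```

>>> send_rows([
  {"dx": 0, "dy": 0, "dz": 0.1, "ax": 0, "ay": 0, "az": 0, "hand": 1},
  {"dx": 0, "dy": 0, "dz": 0.1, "ax": 0, "ay": 0, "az": 0, "hand": 1},
])

```text
clock: 18.55
eef_pos: [592.1, 104.8, 117.9]
tool_rot: [-3.141, -0.0, -0.348]
force: [-0.2, -0.9, 1.1]
width: 0.2
gripper_force: 0.4
```

```bash
python3 st.py
```

```text
18.55 box [ 29.2  44.7 117.9] rotfix [-0. -0. -0.] F [ 0.1 -0.9  1.1]
```

>>> send_rows([
  {"dx": 0, "dy": 0, "dz": -0.6, "ax": 0, "ay": 0, "az": 0, "hand": 1},
  {"dx": 0, "dy": 0, "dz": -1.1, "ax": 0, "ay": 0, "az": 0, "hand": 1},
  {"dx": 0, "dy": 0, "dz": -1.1, "ax": 0, "ay": 0, "az": 0, "hand": 1},
  {"dx": 1.5, "dy": 0, "dz": -1.1, "ax": 0, "ay": 0, "az": 0, "hand": 1},
  {"dx": 3.0, "dy": 0, "dz": -1.1, "ax": 0, "ay": 0, "az": 0, "hand": 1},
  {"dx": 3.0, "dy": 0, "dz": -1.1, "ax": 0, "ay": 0, "az": 0, "hand": 1},
  {"dx": 3.0, "dy": 0, "dz": -0.4, "ax": 0, "ay": 0, "az": 0, "hand": 1},
  {"dx": 3.0, "dy": 0, "dz": 0.3, "ax": 0, "ay": 0, "az": 0, "hand": 1},
  {"dx": 3.0, "dy": 0, "dz": 0.3, "ax": 0, "ay": 0, "az": 0, "hand": 1},
  {"dx": 3.0, "dy": 0, "dz": 0.3, "ax": 0, "ay": 0, "az": 0, "hand": 1},
])

```text
clock: 19.55
eef_pos: [619.4, 94.9, 114.3]
tool_rot: [3.141, 0.001, -0.348]
force: [0.3, -0.2, 0.2]
width: 0.0
gripper_force: 0.0
```

```bash
python3 st.py
```

```text
19.55 box [ 58.3  44.7 114.3] rotfix [0.    0.001 0.   ] F [ 0.4 -0.   0.2]
```

>>> send_rows([
  {"dx": -0.3, "dy": 0, "dz": 0, "ax": 0, "ay": 0, "az": 0, "hand": 1},
  {"dx": -0.6, "dy": 0, "dz": 0, "ax": 0, "ay": 0, "az": 0, "hand": 1},
  {"dx": -0.9, "dy": 0, "dz": 0, "ax": 0, "ay": 0, "az": 0, "hand": 1},
  {"dx": -1.2, "dy": 0, "dz": 0, "ax": 0, "ay": 0, "az": 0, "hand": 1},
  {"dx": -1.5, "dy": 0, "dz": 0, "ax": 0, "ay": 0, "az": 0, "hand": 1},
  {"dx": -1.8, "dy": 0, "dz": 0, "ax": 0, "ay": 0, "az": 0, "hand": 1},
  {"dx": -2.0, "dy": 0, "dz": 0, "ax": 0, "ay": 0, "az": 0, "hand": 1},
])

```text
clock: 20.25
eef_pos: [601.2, 101.6, 114.9]
tool_rot: [-3.141, -0.0, -0.348]
force: [3.1, -1.4, 2.7]
width: 0.2
gripper_force: 2.7
```

```bash
python3 st.py
```

```text
20.25 box [ 38.9  44.8 114.9] rotfix [-0. -0.  0.] F [ 3.4 -0.3  2.7]
```

>>> send_rows([
  {"dx": -0.15, "dy": 0, "dz": 0, "ax": 0, "ay": 0, "az": 0, "hand": 1},
  {"dx": -0.3, "dy": 0, "dz": 0, "ax": 0, "ay": 0, "az": 0, "hand": 1},
])

```text
clock: 20.45
eef_pos: [600.1, 102.0, 115.4]
tool_rot: [-3.141, -0.003, -0.349]
force: [5.1, -2.9, 4.7]
width: -0.0
gripper_force: 5.2
```

```bash
python3 st.py
```

```text
20.45 box [ 37.7  44.9 115.4] rotfix [-0.001 -0.003 -0.001] F [ 5.7 -1.   4.7]
```

>>> send_rows([
  {"dx": 0, "dy": 0, "dz": -0.6, "ax": 0, "ay": 0, "az": 0, "hand": 1},
  {"dx": 0, "dy": 0, "dz": -1.3, "ax": 0, "ay": 0, "az": 0, "hand": 1},
  {"dx": 0, "dy": 0, "dz": -1.3, "ax": 0, "ay": 0, "az": 0, "hand": 1},
  {"dx": 1.2, "dy": 0, "dz": -1.3, "ax": 0, "ay": 0, "az": 0, "hand": 1},
  {"dx": 2.3, "dy": 0, "dz": -1.3, "ax": 0, "ay": 0, "az": 0, "hand": 1},
  {"dx": 2.3, "dy": 0, "dz": -1.3, "ax": 0, "ay": 0, "az": 0, "hand": 1},
])

```text
clock: 21.05
eef_pos: [621.4, 93.6, 127.6]
tool_rot: [3.141, -0.001, -0.349]
force: [-0.8, 0.2, 0.4]
width: 0.2
gripper_force: 0.0
```

```bash
python3 st.py; python3 cols.py|head -6;python3 - <<'E'
from h import *
from cell import *
d=get_image("scene");u=proj(d,w(30,45,105))[0].astype(int)
g=d["pixels"][u[1]-16:u[1]+16,u[0]-20:u[0]+20];cv2.imwrite("pics/l1.png",cv2.resize(g[:,:,::-1],None,fx=12,fy=12,interpolation=cv2.INTER_CUBIC))
E
```

```text
21.05 box [ 60.6  44.2 127.6] rotfix [ 0.    -0.001 -0.001] F [-0.9 -0.1  0.4] 
L
   WWWWWW..................WW
   WWWWWW......oooyy......oWW
   WWWWWWW....ooyyoyo....rrrr
   WWWWW.......yyyyyyo..oorrr
   WWWWWWW....yyyyyyy....rrrr
```

View pics/l1.png

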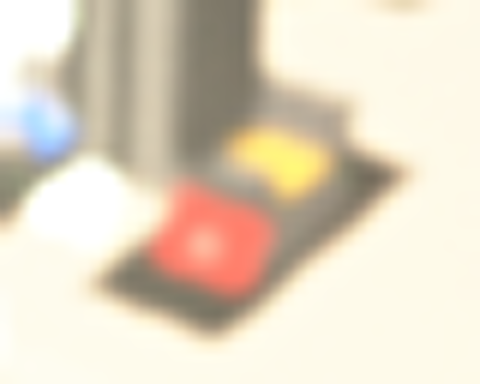

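The left wheel shows yellow up at (285,160), with red on the far side at (210,240). One more backward click is needed.

>>> send_rows([
  {"dx": 0, "dy": 0, "dz": 0.7, "ax": 0, "ay": 0, "az": 0, "hand": 1},
  {"dx": 0, "dy": 0, "dz": 1.3, "ax": 0, "ay": 0, "az": 0, "hand": 1},
  {"dx": 0, "dy": 0, "dz": 1.3, "ax": 0, "ay": 0, "az": 0, "hand": 1},
  {"dx": -0.4, "dy": 0, "dz": 1.3, "ax": 0, "ay": 0, "az": 0, "hand": 1},
  {"dx": -0.7, "dy": 0, "dz": 1.3, "ax": 0, "ay": 0, "az": 0, "hand": 1},
  {"dx": -1.0, "dy": 0, "dz": 1.3, "ax": 0, "ay": 0, "az": 0, "hand": 1},
  {"dx": -1.3, "dy": 0, "dz": 1.3, "ax": 0, "ay": 0, "az": 0, "hand": 1},
  {"dx": -1.6, "dy": 0, "dz": 1.3, "ax": 0, "ay": 0, "az": 0, "hand": 1},
  {"dx": -1.9, "dy": 0, "dz": 1.3, "ax": 0, "ay": 0, "az": 0, "hand": 1},
  {"dx": -2.15, "dy": 0, "dz": 1.3, "ax": 0, "ay": 0, "az": 0, "hand": 1},
])

```text
clock: 22.15
eef_pos: [600.7, 101.9, 115.2]
tool_rot: [-3.141, -0.002, -0.348]
force: [4.1, -1.1, 3.5]
width: 0.2
gripper_force: 4.2
```

```bash
python3 st.py
```

```text
22.15 box [ 38.3  44.9 115.2] rotfix [-0.001 -0.002 -0.   ] F [4.2 0.4 3.5]
```

>>> send_rows([
  {"dx": 0, "dy": 0, "dz": -0.7, "ax": 0, "ay": 0, "az": 0, "hand": 1},
  {"dx": 0, "dy": 0, "dz": -1.4, "ax": 0, "ay": 0, "az": 0, "hand": 1},
  {"dx": 0, "dy": 0, "dz": -3.0, "ax": 0, "ay": 0, "az": 0, "hand": 1},
  {"dx": -3, "dy": 3.0, "dz": -3.0, "ax": 0, "ay": 0, "az": 0, "hand": 1},
  {"dx": -6, "dy": 6.0, "dz": -3.0, "ax": 0, "ay": 0, "az": 0, "hand": 1},
  {"dx": -9.2, "dy": 10.0, "dz": -3.0, "ax": 0, "ay": 0, "az": 0, "hand": 1},
  {"dx": -9.2, "dy": 10.0, "dz": -3.0, "ax": 0, "ay": 0, "az": 0, "hand": 1},
  {"dx": -9.2, "dy": 10.0, "dz": -3.0, "ax": 0, "ay": 0, "az": 0, "hand": 1},
])

```text
clock: 22.95
eef_pos: [478.0, 38.9, 145.3]
tool_rot: [3.141, 0.001, -0.35]
force: [0.7, -0.4, 1.2]
width: 0.0
gripper_force: 0.0
```

```bash
python3 st.py; python3 cols.py|head -18;python3 - <<'E'
from h import *
from cell import *
d=get_image("scene");u=proj(d,w(20,0,105))[0].astype(int)
g=d["pixels"][u[1]-26:u[1]+26,u[0]-35:u[0]+37];cv2.imwrite("pics/all.png",cv2.resize(g[:,:,::-1],None,fx=11,fy=11,interpolation=cv2.INTER_CUBIC))
E
```

```text
22.95 box [-55.6 -56.1 145.3] rotfix [ 0.     0.001 -0.002] F [ 0.8 -0.1  1.2] 
L
   WWWWWWWWWWWWWWWWWWWWWWWWWW
   WWWWWWWWWWWWWWWWWWWWWWWWWW
   WWWWWWWWWWWWWWWWWWWWWWWWWW
   WWWWWWWWWWWWWWWWWWWWW..WWW
   WWWWWWWWWWWWWooWWWWWWWWWWW
M
   WWWWWWWWWWWWWWWWWWWW.WWWWW
   WWWWWWWWWWWWWWWWWWW......W
   WWWWWWWWWWWWWWWWWWWW......
   WWWWWWWWWWWWWWWWWWW.......
   WWWWWWWWWWWWWWWWWWWW......
R
   WWWWWWWWWWWWWWWWWWWWWWWWWW
   WWWWWWWWWWWWWWWWWWWWWWWWWW
   WWWWWWWWWWWWWWWWWWWWW..WWW
   WWWWWWWWWWWWWyyyyWWWWWrrrr
   WWWWWWWWWWWWWWyyyWWWW.rrrr
```

View pics/all.png

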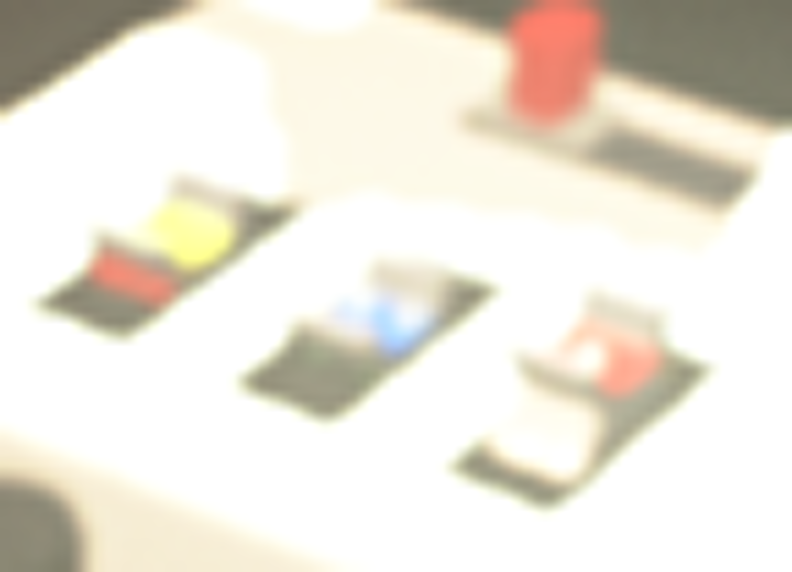

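All three wheels are home: left red at (615,355), middle blue at (390,320), right yellow at (190,235), each with a ridge in front and behind. The bolt tab is at (555,60), still locked. Next I go down to the right of the tab.

>>> send_rows([
  {"dx": 0, "dy": 0, "dz": 2.0, "ax": 0, "ay": 0, "az": 0, "hand": 1},
  {"dx": 0, "dy": 0, "dz": 3.6, "ax": 0, "ay": 0, "az": 0, "hand": 1},
  {"dx": 0, "dy": 0, "dz": 3.6, "ax": 0, "ay": 0, "az": 0, "hand": 1},
  {"dx": 0, "dy": -0.5, "dz": 3.6, "ax": 0, "ay": 0, "az": 0, "hand": 1},
  {"dx": 0, "dy": -1.0, "dz": 3.6, "ax": 0, "ay": 0, "az": 0, "hand": 1},
  {"dx": 0, "dy": -1.5, "dz": 3.6, "ax": 0, "ay": 0, "az": 0, "hand": 1},
  {"dx": 0, "dy": -1.9, "dz": 3.6, "ax": 0, "ay": 0, "az": 0, "hand": 1},
])

```text
clock: 23.75
eef_pos: [486.6, 58.1, 109.4]
tool_rot: [-3.141, -0.001, -0.347]
force: [0.5, -0.4, -0.5]
width: 0.1
gripper_force: 0.0
```

```bash
python3 st.py
```

```text
23.75 box [-54.  -35.1 109.4] rotfix [-0.001 -0.001  0.001] F [ 0.6 -0.2 -0.5]
```

>>> send_rows([
  {"dx": 0, "dy": -0.3, "dz": 0, "ax": 0, "ay": 0, "az": 0, "hand": 1},
  {"dx": 0, "dy": -0.6, "dz": 0, "ax": 0, "ay": 0, "az": 0, "hand": 1},
])

```text
clock: 23.95
eef_pos: [488.0, 62.2, 109.1]
tool_rot: [3.141, -0.0, -0.349]
force: [-0.5, -3.2, 1.7]
width: -0.2
gripper_force: 1.4
```

```bash
python3 st.py
```

```text
23.95 box [-54.2 -30.8 109.1] rotfix [ 0.001 -0.    -0.001] F [ 0.6 -3.2  1.7]
```

>>> send_rows([
  {"dx": 0, "dy": -0.3, "dz": 0, "ax": 0, "ay": 0, "az": 0, "hand": 1},
  {"dx": 0, "dy": -0.6, "dz": 0, "ax": 0, "ay": 0, "az": 0, "hand": 1},
  {"dx": 0, "dy": -0.9, "dz": 0, "ax": 0, "ay": 0, "az": 0, "hand": 1},
  {"dx": 0, "dy": -1.2, "dz": 0, "ax": 0, "ay": 0, "az": 0, "hand": 1},
  {"dx": 0, "dy": -1.5, "dz": 0, "ax": 0, "ay": 0, "az": 0, "hand": 1},
  {"dx": 0, "dy": -1.8, "dz": 0, "ax": 0, "ay": 0, "az": 0, "hand": 1},
  {"dx": 0, "dy": -2.1, "dz": 0, "ax": 0, "ay": 0, "az": 0, "hand": 1},
  {"dx": 0, "dy": -2.4, "dz": 0, "ax": 0, "ay": 0, "az": 0, "hand": 1},
])

```text
clock: 24.75
eef_pos: [496.3, 85.6, 108.8]
tool_rot: [-3.142, -0.0, -0.348]
force: [-0.1, -3.9, 2.9]
width: -0.2
gripper_force: 1.4
```

```bash
python3 st.py
```

```text
24.75 box [-54.3  -6.  108.8] rotfix [-0. -0. -0.] F [ 1.3 -3.7  2.9]
```

>>> send_rows([
  {"dx": 0, "dy": -0.15, "dz": 0, "ax": 0, "ay": 0, "az": 0, "hand": 1},
  {"dx": 0, "dy": -0.3, "dz": 0, "ax": 0, "ay": 0, "az": 0, "hand": 1},
])

```text
clock: 24.95
eef_pos: [496.9, 87.3, 108.8]
tool_rot: [3.14, 0.0, -0.349]
force: [-1.6, -6.8, 4.6]
width: -0.0
gripper_force: 3.6
```

```bash
python3 st.py
```

```text
24.95 box [-54.4  -4.2 108.8] rotfix [ 0.001  0.    -0.001] F [ 0.9 -6.9  4.6]
```

>>> send_rows([
  {"dx": 0, "dy": -0.15, "dz": 0, "ax": 0, "ay": 0, "az": 0, "hand": 1},
  {"dx": 0, "dy": -0.15, "dz": 0, "ax": 0, "ay": 0, "az": 0, "hand": 1},
])

```text
clock: 25.15
eef_pos: [496.9, 87.3, 108.8]
tool_rot: [3.139, 0.001, -0.35]
force: [-1.6, -8.0, 4.6]
width: 0.0
gripper_force: 4.0
```

```bash
python3 st.py
```

```text
25.15 box [-54.4  -4.2 108.8] rotfix [ 0.003  0.001 -0.002] F [ 1.2 -8.   4.6]
```

>>> send_rows([
  {"dx": 0, "dy": -0.15, "dz": 0, "ax": 0, "ay": 0, "az": 0, "hand": 1},
  {"dx": 0, "dy": -0.15, "dz": 0, "ax": 0, "ay": 0, "az": 0, "hand": 1},
])

```text
clock: 25.35
eef_pos: [496.9, 87.4, 108.8]
tool_rot: [3.137, 0.001, -0.351]
force: [-1.4, -10.4, 5.7]
width: 0.3
gripper_force: 5.4
```

```bash
python3 st.py
```

```text
25.35 box [-54.4  -4.  108.8] rotfix [ 0.005  0.001 -0.003] F [  2.3 -10.2   5.7]
```

>>> send_rows([
  {"dx": 0, "dy": 0.7, "dz": 0, "ax": 0, "ay": 0, "az": 0, "hand": 1},
  {"dx": 0, "dy": 1.2, "dz": 0, "ax": 0, "ay": 0, "az": 0, "hand": 1},
  {"dx": 0, "dy": 1.5, "dz": -1.5, "ax": 0, "ay": 0, "az": 0, "hand": 1},
  {"dx": 0, "dy": 1.5, "dz": -5, "ax": 0, "ay": 0, "az": 0, "hand": 1},
  {"dx": 0, "dy": 5, "dz": -10, "ax": 0, "ay": 0, "az": 0, "hand": 1},
  {"dx": 0, "dy": 9, "dz": -12, "ax": 0, "ay": 0, "az": 0, "hand": 1},
  {"dx": 0, "dy": 13, "dz": -12, "ax": 0, "ay": 0, "az": 0, "hand": 1},
  {"dx": 0, "dy": 17, "dz": -12, "ax": 0, "ay": 0, "az": 0, "hand": 1},
  {"dx": 0, "dy": 21, "dz": -12, "ax": 0, "ay": 0, "az": 0, "hand": 1},
  {"dx": 0, "dy": 25, "dz": -12, "ax": 0, "ay": 0, "az": 0, "hand": 1},
])

```text
clock: 26.35
eef_pos: [412.5, -144.5, 229.0]
tool_rot: [-3.14, -0.001, -0.347]
force: [0.4, 0.1, -0.1]
width: -0.1
gripper_force: 0.0
```

>>> send_rows([
  {"dx": 0, "dy": 4, "dz": 0, "ax": 0, "ay": 0, "az": 0, "hand": 1},
  {"dx": 0, "dy": 8, "dz": 0, "ax": 0, "ay": 0, "az": 0, "hand": 1},
  {"dx": 0, "dy": 12, "dz": 0, "ax": 0, "ay": 0, "az": 0, "hand": 1},
  {"dx": 0, "dy": 15, "dz": 0, "ax": 0, "ay": 0, "az": 0, "hand": 1},
  {"dx": 0, "dy": 15, "dz": 0, "ax": 0, "ay": 0, "az": 0, "hand": 1},
])

```text
clock: 26.85
eef_pos: [360.2, -288.7, 228.9]
tool_rot: [3.14, -0.001, -0.355]
force: [0.4, 0.7, -0.5]
width: -0.2
gripper_force: 0.0
```

```bash
python3 st.py; python3 - <<'E'
from h import *
from cell import *
t=get_image("top");p=t["pixels"]
for cc,st in comps(red(p),6):
    print("top red",st[4],box(ray(t,cc,124)[0]).round(1))
a=[]
d=get_image("scene")
for D,c,s in((t,(5,0),42),(d,(5,0),33)):
    u=proj(D,w(*c,105))[0].astype(int);g=D["pixels"][u[1]-s:u[1]+s,u[0]-s:u[0]+s];a.append(cv2.resize(g[:,:,::-1],(400,400),interpolation=cv2.INTER_CUBIC))
cv2.imwrite("pics/end.png",np.hstack(a))
# did the loose things move: changed pixels between first and last, outside box area
r0=np.load("top0.npz")["pixels"]
df=(np.abs(p.astype(int)-r0).max(2)>60).astype(np.uint8)
for c,st in comps(df,6):print(c.round(),st[4])
E
```

```text
26.85 box [ -54.6 -404.3  228.9] rotfix [ 0.002 -0.001 -0.007] F [ 0.2  0.8 -0.5] 
top red 56 [ 28.7  43.7 124. ]
top red 40 [-54.8  14.9 124. ]
top red 540 [ -22.4 -192.2  124. ]
[224. 199.] 75
[246. 207.] 78
[220. 207.] 8
[268. 215.] 82
[223. 247.] 115
[238. 252.] 111
[483. 348.] 28
```

View pics/end.png

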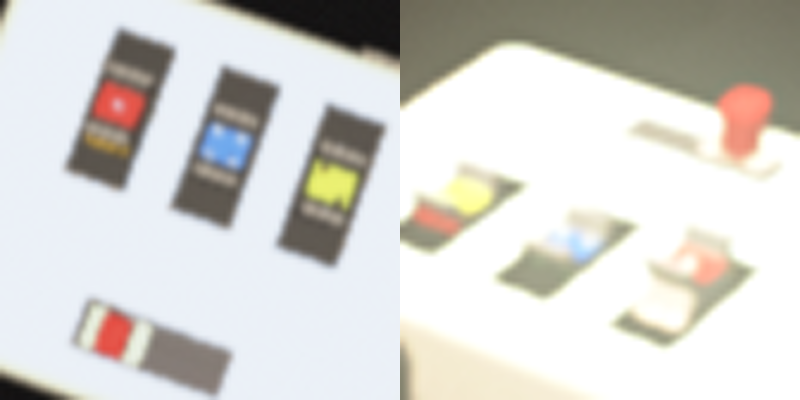

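The final top crop shows red at (120,103), blue at (225,147) and yellow at (332,184), all centred. The red tab, at (115,335) in the crop, measures y = +14.9 mm in the box frame, which is 30 mm of travel. Nothing else on the worktop moved.

```bash
python3 -c "from cell import *;print(finish_job())"
```

```text
the job is handed in; nothing more can be done
None
```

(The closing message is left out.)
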